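Open the interlocked valve bank

TASK

Open all three hand levers of the grey valve bank: throw each one from leaning towards the robot to fully home, leaning away. A hidden interlock lets them go only in one order, which is not marked, so feel gently which lever is free, never force one that is blocked (its handle gives on an overload spring: keep the push below about 12 N), and leave the things standing behind the bank where they are.

Things in the scene. Friction and masses are not known exactly. Their poses are not given: they have to be found in the camera images.
- bank: Hand-lever valve bank, fixed to the bench: grey housing 110 mm deep (x), 250 mm wide (y), top at 75 mm, foot plate 150 x 290 x 12 mm. Origin on the bench under its centre; +x away from the robot (yaw within 0.25 rad). Three levers 75 mm apart along its y swing along its x. One lever is free at first; with it home a second comes free, then the third. The order is new each time and hidden.
- lever_left (a joint): The left (towards +y) lever's swing, rad, not counting its spring joint. 0: leans 0.45 rad back towards the robot (closed, the starting side); 0.45: upright; 0.90: leans 0.45 rad away from the robot against its end stop (open, fully home). Its hinge line runs along the bank's y, 50 mm above the bench. Counts as home above 0.80.
- flex_left (a joint): Bend of the left (towards +y) lever's handle at its overload spring joint (dark bead 45 mm above the hinge, 70 mm below the ball centre), rad, 0 at rest, positive when the ball is pushed away from the robot; 9 N m/rad, so 10 N at the ball square to the handle bends it about 0.08. Beyond 0.12 either way (about 15 N) the handle is overloaded: the lever has been forced.
- ball_left (a point): Centre of the blue ball, 30 mm across, on top of the left (towards +y) lever: 115 mm from the hinge, 154 mm above the bench at either end of its swing and 165 mm when upright. It moves about 100 mm over the full swing. Shaft below it 10 mm thick.
- pivot_left (a point): Centre of the left (towards +y) lever's hinge, 50 mm above the bench (fixed to the bank). A free lever swings all the way with 2 to 6 N at its ball; a blocked one has 8 to 17 mm of play at the ball (stops at 0.10 to 0.15 rad), then stands against the interlock. Blocked or at its end stop it feels springy (overload spring), about 2 N per mm at the ball. It stays where it is left.
- lever_mid (a joint): The middle lever's swing, rad, not counting its spring joint. 0: leans 0.45 rad back towards the robot (closed, the starting side); 0.45: upright; 0.90: leans 0.45 rad away from the robot against its end stop (open, fully home). Its hinge line runs along the bank's y, 50 mm above the bench. Counts as home above 0.80.
- flex_mid (a joint): Bend of the middle lever's handle at its overload spring joint (dark bead 45 mm above the hinge, 70 mm below the ball centre), rad, 0 at rest, positive when the ball is pushed away from the robot; 9 N m/rad, so 10 N at the ball square to the handle bends it about 0.08. Beyond 0.12 either way (about 15 N) the handle is overloaded: the lever has been forced.
- ball_mid (a point): Centre of the blue ball, 30 mm across, on top of the middle lever: 115 mm from the hinge, 154 mm above the bench at either end of its swing and 165 mm when upright. It moves about 100 mm over the full swing. Shaft below it 10 mm thick.
- pivot_mid (a point): Centre of the middle lever's hinge, 50 mm above the bench (fixed to the bank). A free lever swings all the way with 2 to 6 N at its ball; a blocked one has 8 to 17 mm of play at the ball (stops at 0.10 to 0.15 rad), then stands against the interlock. Blocked or at its end stop it feels springy (overload spring), about 2 N per mm at the ball. It stays where it is left.
- lever_right (a joint): The right (towards -y) lever's swing, rad, not counting its spring joint. 0: leans 0.45 rad back towards the robot (closed, the starting side); 0.45: upright; 0.90: leans 0.45 rad away from the robot against its end stop (open, fully home). Its hinge line runs along the bank's y, 50 mm above the bench. Counts as home above 0.80.
- flex_right (a joint): Bend of the right (towards -y) lever's handle at its overload spring joint (dark bead 45 mm above the hinge, 70 mm below the ball centre), rad, 0 at rest, positive when the ball is pushed away from the robot; 9 N m/rad, so 10 N at the ball square to the handle bends it about 0.08. Beyond 0.12 either way (about 15 N) the handle is overloaded: the lever has been forced.
- ball_right (a point): Centre of the blue ball, 30 mm across, on top of the right (towards -y) lever: 115 mm from the hinge, 154 mm above the bench at either end of its swing and 165 mm when upright. It moves about 100 mm over the full swing. Shaft below it 10 mm thick.
- pivot_right (a point): Centre of the right (towards -y) lever's hinge, 50 mm above the bench (fixed to the bank). A free lever swings all the way with 2 to 6 N at its ball; a blocked one has 8 to 17 mm of play at the ball (stops at 0.10 to 0.15 rad), then stands against the interlock. Blocked or at its end stop it feels springy (overload spring), about 2 N per mm at the ball. It stays where it is left.
- bottle: Red threadlocker bottle with a black nozzle, 23 x 40 x 108 mm, standing loose behind the bank; origin under its centre. Bystander.
- part_box: Small blue and white cardboard parts box, 51 x 66 x 86 mm, standing loose behind the bank; origin under its centre. Bystander.
- tape_roll: White roll of thread tape with a blue core, 52 mm across, 13 mm high, lying loose behind the bank; origin under its centre. Bystander.

How it is judged:
On the way, in this order (a step that is already met when the one before it is completed fails the run):
1. a first lever is fully home (value of joint any of lever_left, lever_mid, lever_right above 0.8 rad), for 0.1 s.
2. two levers are fully home ((value of joint each of lever_left, lever_mid above 0.8 rad or value of joint each of lever_left, lever_right above 0.8 rad or value of joint each of lever_mid, lever_right above 0.8 rad)), for 0.1 s.
At the end, for the whole second after the job is handed in: All three levers stand at rest fully home, leaning away from the robot (each lever joint above 0.80 of its 0.90 rad) (value of joint each of lever_left, lever_mid, lever_right above 0.8 rad and velocity of joint each of lever_left, lever_mid, lever_right below 0.05 rad/s); the robot touches nothing.
It fails at once if the left lever is forced: its handle is bent more than 0.12 rad (about 15 N at the ball) (value of joint flex_left above 0.12 rad or value of joint flex_left below -0.12 rad).
It fails at once if the mid lever is forced: its handle is bent more than 0.12 rad (about 15 N at the ball) (value of joint flex_mid above 0.12 rad or value of joint flex_mid below -0.12 rad).
It fails at once if the right lever is forced: its handle is bent more than 0.12 rad (about 15 N at the ball) (value of joint flex_right above 0.12 rad or value of joint flex_right below -0.12 rad).
It fails at once if the bottle, box or tape roll behind the bank is moved more than 20 mm (distance of any of bottle, part_box, tape_roll from where it was at the start of the episode above 0.02 m).
It also fails if it takes over 72 s, if anything falls off the work surface, if the arm or the gripper's body presses on something with over 40 N, if the wrist force passes 120 N, or if a joint passes its speed limit or range.

ROBOT

A 6-joint arm with a two-finger parallel gripper is mounted at the origin on a cart in front of the work surface, level with it; the furniture and walls round the work are solid. World frame = base frame: x ahead of the robot, y to its left, z up, the work surface at z = 0. Lengths are in m, angles in rad, forces in N, time in s.
With the tool pointing down it reaches from about 0.25 to 0.775 m from the base axis. Payload 4 kg.
Tool frame: the origin (TCP) lies at the very end of the fingers, on their centre line; the grasp point (between the pads) lies 19 mm behind it; z points along the fingers, y is the line along which they close (so a half turn about z gives the same grasp; the last joint's range is limited). The gripper opens to 94 mm and grips with 3 to 60 N. Pads are 16 mm wide; open, the fingers measure 119 mm over their backs; the gripper's body (75 mm by 177 mm) begins 78 mm behind the grasp point.
Start: joints at [-1.412, 0.087, 1.371, -0, 1.684, -0.103], TCP at [0.142, -0.531, 0.206] pointing down, gripper open.
Joint ranges: [-3.1, 3.1], [-0.76, 2.03], [0.27, 2.55], [-1.08, 4.22], [0.17, 2.65], [-2.57, 2.57]. Speed limits (rad/s): [2.79, 2.79, 3.14, 3.14, 3.14, 3.14].

INTERFACE

Orientations are given as a rotation vector (axis times angle).
In Python, from rig import env, planner, get_image gives the robot as it stands. Calls block until the motion is done:
- env.move_ptp(position, orientation): joint-space move of the TCP to a pose.
- env.move_linear(position, attitude=None, feed=0.15, until_force=None): straight line of the TCP; attitude=None keeps the orientation; feed is the mean speed in m/s. With until_force (N) it stops when the force on the tool has changed by that much, and returns True; else False.
- env.move_joints(angles): joint-space move.
- env.open_jaws() and env.clamp(): open the fingers fully, or close them until they stop; the grip force is fixed at half the most.
- env.hold(seconds).
- planner.ik(position, orientation): joint angles nearest the present ones, or None.
- get_image(name): name is "scene" or "top" or "wrist"; returns a dict with "color" (400x640x3 uint8, red, green, blue), "intrinsics" (3x3 intrinsics, pixels), "cam_to_world" (4x4, takes a point from camera to world coordinates); the wrist camera has in their place "hand_eye" (4x4, takes a point from camera to tool coordinates, whose origin is the TCP and whose axes are the flange's). Camera axes: x right, y up, looking along -z (the intrinsics and any distortion apply to the point x, -y, -z); pixel columns grow to the right and rows downward; lengths in m; the calibration is good to about 2 mm. A picture is of the moment at which its call begins: read the wrist's pose just before it. There is no depth.
A pose or a line that the arm cannot do raises env.PlanningError and nothing moves.
- env.hand_in(): hands the job in; it is judged then, once.
Readings, each from a call of its own:
- env.current_t(): time.
- env.current_qpos(): joint angles.
- env.current_qvel(): joint speeds.
- env.current_tau(): joint torques, N m.
- env.current_tool_pos(): TCP position.
- env.current_tcp_rot(): TCP orientation.
- env.current_contact_force(): force on the tool from outside, world axes, zero at the start.
- env.current_moment(): the same for the moment, N m.
- env.current_gripper_width(): finger opening in m.
- env.current_gripper_force(): force on a finger pad.
Only numpy, scipy, OpenCV 4.12 (cv2) and the standard library are available. Lean on these libraries where they do the work, as an engineer would, in place of code of your own. Each camera call takes 0.05 s, during which the arm holds its last target. There are 200 camera calls.

## Working session

There is one attempt and no reset: what is moved stays moved. The work goes in short steps, each a Python script; the robot and the scene stay as the last script left them, time stands still between calls to the robot, and variables do not carry over. Pictures are saved under pics/ and viewed, at most 10 in all, crops included, and the job is handed in when it is done.

```bash
ls; mkdir -p pics; python3 - <<'E'
from rig import env, get_image
import cv2
for n in("scene","top"):
    d=get_image(n); cv2.imwrite(f"pics/{n}0.png",d["color"][:,:,::-1]); print(n,d["intrinsics"],d["cam_to_world"])
print(env.current_t(),env.current_tool_pos(),env.current_tcp_rot(),env.current_contact_force())
E
```

```text
pics
scene [[455.80696082   0.         319.32926286]
 [  0.         455.80696082 187.27233181]
 [  0.           0.           1.        ]] [[-0.79132432  0.41960123 -0.44468037  0.20475501]
 [-0.61139416 -0.54102029  0.5774896   0.62569244]
 [ 0.00173424  0.72885654  0.68466425  0.73243184]
 [ 0.          0.          0.          1.        ]]
top [[433.64349318   0.         316.55671405]
 [  0.         433.64349318 204.11140098]
 [  0.           0.           1.        ]] [[-6.31482014e-03  9.77302661e-01 -2.11753705e-01  4.27347605e-01]
 [-9.99979950e-01 -6.07165816e-03  1.79853215e-03  1.11907597e-01]
 [ 4.72014152e-04  2.11760816e-01  9.77321408e-01  9.44188985e-01]
 [ 0.00000000e+00  0.00000000e+00  0.00000000e+00  1.00000000e+00]]
0.1 [ 0.14225774 -0.53079156  0.20443766] [-3.11280193e+00 -4.09804969e-01  1.25618843e-04] [-0.44639752  1.50820046  0.42370403]
```

View pics/top0.png

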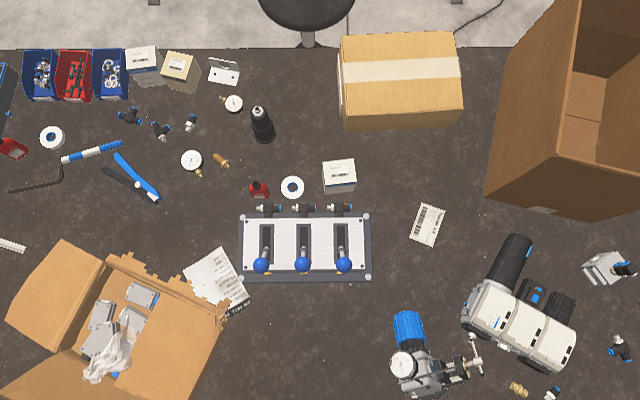

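View pics/scene0.png

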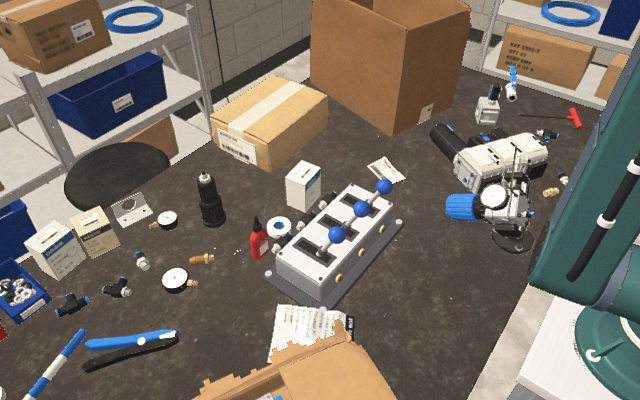

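```bash
cat > h.py <<'E'
import numpy as np, cv2
def blobs(img,roi):
    x0,y0,x1,y1=roi; h=cv2.cvtColor(np.ascontiguousarray(img[y0:y1,x0:x1]),cv2.COLOR_RGB2HSV)
    m=cv2.inRange(h,(105,150,60),(125,255,255)); n,l,s,c=cv2.connectedComponentsWithStats(m)
    return [(c[i]+[x0,y0],s[i][2:5]) for i in range(1,n) if s[i][4]>60]
def ray(d,p):
    K=d["intrinsics"];T=d["cam_to_world"]; v=np.linalg.solve(K,[p[0],p[1],1]); return T[:3,3],T[:3,:3]@[v[0],-v[1],-v[2]]
def atz(d,p,z):
    o,r=ray(d,p); return o+r*(z-o[2])/r[2]
def tri(a,b):
    A=[];y=[]
    M=np.zeros((3,3));q=np.zeros(3)
    for o,r in(a,b):
        r=r/np.linalg.norm(r);P=np.eye(3)-np.outer(r,r);M+=P;q+=P@o
    return np.linalg.solve(M,q)
E
python3 - <<'E'
from rig import get_image
from h import *
t=get_image("top");s=get_image("scene")
bt=sorted(blobs(t["color"],(240,240,370,285)),key=lambda b:b[0][0])
bs=sorted(blobs(s["color"],(320,170,400,250)),key=lambda b:b[0][0])
print(bt,bs)
for a,b in zip(bt,bs): print(tri(ray(t,a[0]),ray(s,b[0])),atz(t,a[0],.154),atz(s,b[0],.154))
# foot plate corners top (z=.012), bystander bases
for p in[(240,214),(368,213),(371,280),(238,281)]: print(atz(t,p,.012))
E
python3 -c "
import cv2;a=cv2.imread('pics/top0.png')[165:295,225:385];cv2.imwrite('pics/c.png',cv2.resize(a,None,fx=4.5,fy=4.5,interpolation=2))"
```

```text
[(array([259.43846154, 263.42307692]), array([ 14,  12, 130], dtype=int32)), (array([301.32167832, 262.88111888]), array([ 15,  13, 143], dtype=int32)), (array([343.20454545, 263.96590909]), array([ 16,  16, 176], dtype=int32))] [(array([336.31603774, 234.38679245]), array([ 16,  17, 212], dtype=int32)), (array([360.96446701, 208.33502538]), array([ 16,  16, 197], dtype=int32)), (array([383.92178771, 186.        ]), array([ 15,  15, 179], dtype=int32))]
[0.48786511 0.21362207 0.15650148] [0.48931184 0.2145703  0.154     ] [0.48776654 0.21135508 0.154     ]
[0.48872898 0.13823689 0.15655452] [0.48981124 0.13873554 0.154     ] [0.48907005 0.13573427 0.154     ]
[0.48710293 0.06292376 0.15543662] [0.48738305 0.06291121 0.154     ] [0.48763115 0.06145332 0.154     ]
[0.60822005 0.27787688 0.012     ]
[ 0.60870582 -0.0023381   0.012     ]
[ 0.46404503 -0.00414903  0.012     ]
[0.46373106 0.27762385 0.012     ]
```

View pics/c.png

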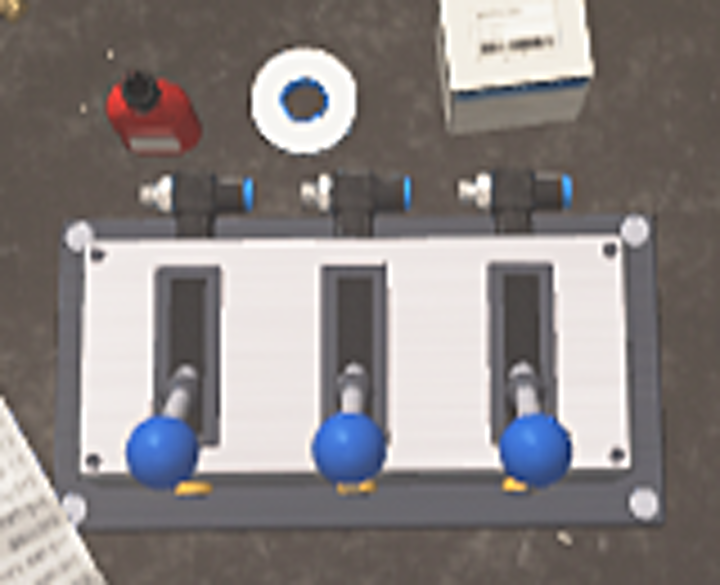

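```bash
cat >> h.py <<'E'
from rig import env
Y=dict(L=.2135,M=.138,R=.0625); R0=[np.pi,0,0]
def push(k,thr=8,feed=.02,z=.142):
    p=env.current_tool_pos(); y=Y[k]
    env.move_linear([.445,y,z],feed=.12)
    env.hold(.2); f0=np.array(env.current_contact_force())
    hit=env.move_linear([.572,y,z],feed=feed,until_force=thr)
    p=env.current_tool_pos(); f=np.array(env.current_contact_force())-f0
    env.move_linear([p[0]-.03,y,z],feed=.06)
    print(k,hit,np.round(p,4),'f',np.round(f,1),'t',env.current_t(),flush=True)
    return p[0]
def retreat():
    p=env.current_tool_pos(); env.move_linear([.445,p[1],.142],feed=.15)
E
python3 - <<'E'
from h import *
p=env.current_tool_pos(); env.move_linear([p[0],p[1],.34],feed=.2)
env.clamp()
env.move_ptp([.42,.138,.30],R0)
env.move_linear([.445,.138,.142],feed=.12)
print(env.current_t(),env.current_tool_pos(),env.current_tcp_rot(),env.current_gripper_width())
push('M')
E
```

```text
6.4917 [0.44553758 0.13812444 0.14293474] [-3.14124735e+00 -2.66181362e-05 -2.79857561e-03] 0.0007202818363530039
M True [0.5635 0.138  0.1408] f [-3.   1.8  3.9] t 12.9333
```

```bash
python3 - <<'E'
from h import *
from rig import get_image
retreat()
s=get_image("scene")
cv2.imwrite('pics/s1.png',cv2.resize(s["color"][150:320,220:440,::-1],None,fx=3.5,fy=3.5,interpolation=2))
E
```

```text
(no output)
```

View pics/s1.png

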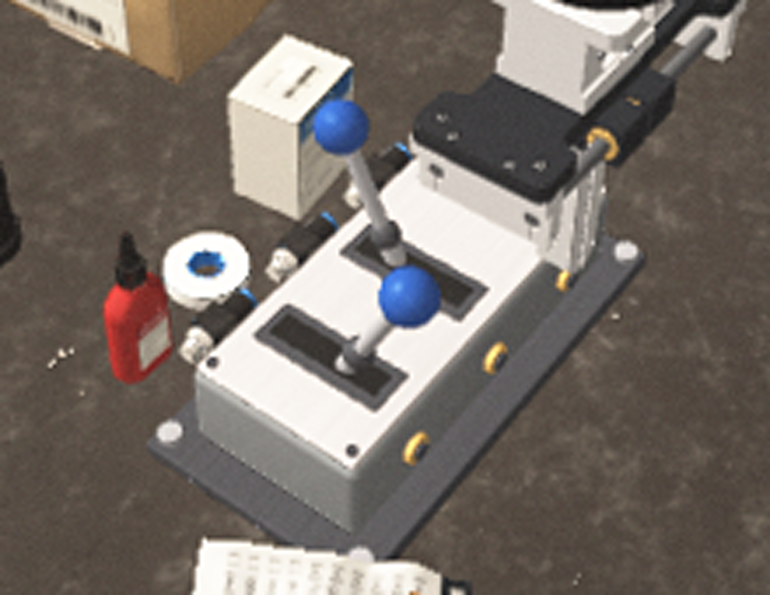

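The middle lever now leans away, with its ball at about pixel (317, 186). The left lever is still leaning back and the bystanders are untouched. I'll check the middle ball's position, then feel the left lever.

```bash
python3 - <<'E'
from h import *
from rig import get_image
s=get_image("scene")
for c,w in blobs(s["color"],(300,160,400,260)): print(c,w,atz(s,c,.154))
x=push('L')
if x<.52: retreat(); push('R')
retreat()
E
```

```text
[316.37349398 185.3253012 ] [ 15  15 166] [0.58802496 0.13698887 0.154     ]
[336.37209302 234.18604651] [ 16  17 215] [0.48795283 0.21094117 0.154     ]
L True [0.4747 0.2134 0.1416] f [-4.2 -0.2  1.9] t 17.7667
R True [0.4677 0.0625 0.1416] f [-3.6  0.2  1.7] t 22.4167
```

```bash
cat >> h.py <<'E'
def step(k,x0=.455,dx=.0025,lim=7.5,xe=.572,z=.142):
    y=Y[k]; env.move_linear([x0,y,z],feed=.12); env.hold(.15)
    f0=env.current_contact_force()[0]; F=[];x=x0
    while x<xe and not(F and F[-1]>lim):
        x+=dx; env.move_linear([x,y,z],feed=.03); F.append(round(float(f0-env.current_contact_force()[0]),1))
    p=env.current_tool_pos()
    env.move_linear([p[0]-.03,y,z],feed=.1); print(k,p,F,env.current_t(),flush=True)
    return p[0]
E
python3 - <<'E'
from h import *
step('R',xe=.495)
E
```

```text
R [0.4952343  0.06250118 0.14194971] [-0.6, 0.3, -0.3, 1.1, -0.0, 5.3, 4.7, 4.4, 4.9, 5.1, 3.7, 4.0, 3.5, 3.2, 2.5, 3.8] 27.5167
```

```bash
python3 - <<'E'
from h import *
x=push('R',thr=10)
if x>.555:
    retreat(); step('L',x0=.462,xe=.495)
E
```

```text
R True [0.5642 0.0626 0.1407] f [-4.7  0.5  3.7] t 34.2417
L [0.4972148  0.21349572 0.14195874] [0.5, 0.7, 1.0, -0.1, 2.9, 3.9, 2.9, 3.0, 1.9, 2.8, 1.9, 2.5, 3.8, 2.2] 40.5
```

Right is home and left is now free, so I'll finish the left lever and check.

```bash
python3 - <<'E'
from h import *
from rig import get_image
x=push('L',thr=10)
retreat(); p=env.current_tool_pos()
env.move_linear([.36,p[1],.25],feed=.2)
for n,r in(("scene",(290,140,400,260)),("top",(240,180,370,285))):
    d=get_image(n)
    for c,w in blobs(d["color"],r): print(n,c,w,atz(d,c,.154))
    cv2.imwrite(f'pics/{n}2.png',d["color"][:,:,::-1])
print(env.current_t())
E
```

```text
L True [0.5633 0.2135 0.1408] f [-4.2  0.   4.8] t 47.1417
scene [340.32278481 164.70886076] [ 14  14 158] [0.5874048  0.06159729 0.154     ]
scene [316.39880952 185.42857143] [ 15  15 168] [0.58781422 0.13718237 0.154     ]
scene [293.15686275 208.78431373] [  9  15 102] [0.58303548 0.20998341 0.154     ]
top [341.80434783 208.65217391] [ 17  12 138] [0.58962086 0.06354013 0.154     ]
top [260.20143885 209.8705036 ] [ 15  15 139] [0.58825213 0.21528656 0.154     ]
top [301.08403361 209.05882353] [ 14  11 119] [0.58931973 0.13928941 0.154     ]
48.8167
```

View pics/scene2.png

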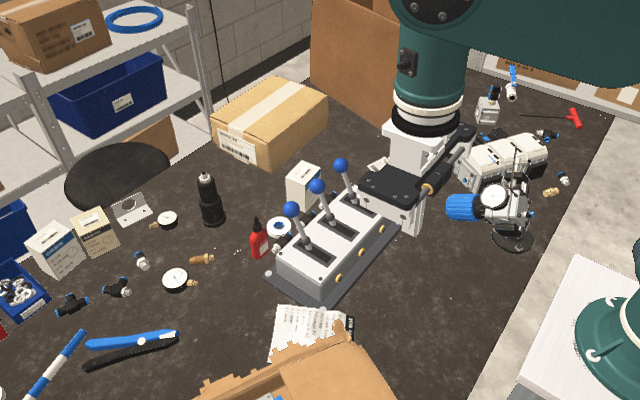

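All three balls, at about (340,165), (317,186) and (291,209), lean away at x ≈ 0.588. The bystanders haven't moved and the gripper is clear.

```bash
python3 -c "
from rig import env
print(env.hand_in())"
```

```text
the job is handed in; nothing more can be done
None
```

All three levers look fully home, thrown in the order middle, right, left; the bottle, box and tape roll look unmoved, and I handed the job in at about 49 s (no verdict was returned).

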